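# Punch a marble strip at its crayon line

### The arm

A 6-joint arm with a two-finger parallel gripper is mounted at the origin on the work surface. World frame = base frame: x ahead of the robot, y to its left, z up, the work surface at z = 0. Lengths are in mm, angles in degrees, forces in N, time in s.
With the tool pointing down it reaches from about 350 to 875 mm from the base axis. Payload 4.2 kg.
Tool frame: the origin (TCP) lies midway between the tips of the shut fingers; the grasp point (between the pads) lies 19 mm behind it; z points along the fingers, y is the line along which they close (so a half turn about z gives the same grasp; the last joint's range is limited). The gripper opens to 85 mm and grips with 20 to 120 N. Pads are 22 mm wide; open, the fingers measure 114 mm over their backs; the gripper's body (76 mm by 85 mm) begins 54 mm behind the grasp point. The pads swing forward as they close: fully open they stand 13 mm farther back than shut.
Start: joints at [-60.183, 22.042, 0.453, 0, -68.411, -14.817], TCP at [161.779, -603.678, 231.312] pointing down, gripper open.
Joint ranges: [-179.83, 179.83], [-69.29, 118.12], [-61.27, 80.66], [-181.25, 117.63], [-171.15, -9.14], [-177.46, 177.46]. Speed limits (degrees/s): [159.86, 159.86, 180, 180, 180, 180].

### API

Orientations are given as [roll, pitch, yaw] about the fixed x, y, z axes, in that order (R = Rz(yaw) Ry(pitch) Rx(roll)).
In Python, from bench import bot gives the robot as it stands.
- The arm moves only by the tool step_arm, never from a script. Its argument "motion" is a list of rows, each a list of 3 entries, a list of its own where there are three numbers: the shift along the tool's x, y, z as a fraction of full scale, then the turn about the tool's z as a fraction of full scale, then the opening, from 0 (shut) to 1 (fully open). A call has 1 to 20 rows; each row shifts and turns the commanded pose from where the row before left it, along the tool's axes as they then stand; what a row does not reach is not made up. Full scale, the value 1, is 0.2 m for a shift and 45 degrees for a turn. A row lasts 1/8 s, in which the tool goes at most 62.5 mm and 10.7 degrees, less where a joint would pass 70% of its speed; a pose out of reach is approached as far as the arm can. A call with a number of a shift or a turn outside -1 to 1 is refused whole. A call with a gripper value outside its range is refused whole. The fingers move at their own pace and stop on an object; "force" is the grip in N (left out, the last holds). Time passes only in rows, so rows that do not move let the fingers close. It gives the time, the measured TCP pose, the force, the opening and the grip force at its end, in the units of the state.
- bot.read_state(): the state, without advancing time (a new reading comes with each control period).
- bot.read_camera(name): name is "side" or "top"; returns the picture (400x640x3 uint8, red, green, blue); there is no depth.
- bot.calibration(name): a dict with "K" (3x3 intrinsics, pixels), "R" (3x3) and "t" (3): a world point X has camera coordinates R X + t. Camera axes: x right, y down, z forward; pixel columns grow to the right and rows downward; lengths in mm; the calibration is good to about 2 mm. A picture is of the moment at which its call begins. calibration takes no time and is no camera call.
- bot.sign_off(): hands the job in; it is judged then, once.
The state is a dict: "time": time; "joint_positions": joint angles; "qd": joint speeds; "effort": joint torques, N m; "tool_pos": TCP position; "tool_rot": TCP orientation; "ft_force": force on the tool from outside, world axes, zero at the start; "moment": the same for the moment, N m; "opening": opening from 0.0 (shut) to 1.0 (fully open); "gripper_force": force on a finger pad.
Only numpy, scipy, OpenCV 4.12 (cv2) and the standard library are available. Lean on these libraries where they do the work, as an engineer would, in place of code of your own. Each camera call takes 0.05 s, during which the arm holds its last target. There are 200 camera calls.

### The job

On the marking press, slide the carriage by its black grip until the crayon line across the marble strip lies under the punch. Then press the foot pedal standing on the bench right down to its stop, hold it there for a moment so that the punch marks the stone, and let the pedal spring back up. Do not push the pedal down while the line is away from the punch, leave the carriage on the mark, and do not disturb the jar, the rubbing block or the marble offcut standing around.

Things in the scene. Friction and masses are not known exactly. Their poses are not given: they have to be found in the camera images.
- grip_top (a point): Centre of the top of the carriage's grip: an upright black plastic block, 28 mm (x) by 20 mm along the track (y), top 78 mm above the bench, standing on a flat aluminium tongue (top at 36 mm) on the robot's side of the carriage. y of this frame is along the track. Grip, carriage and strip slide together, friction about 2 N. The grip is 105 mm in front (-x) of the punch.
- line (a point): Middle of the crayon line on the marble strip's top face, 56 mm above the bench. The strip is 100 mm (x) by 190 mm (y) by 20 mm and is clamped on the carriage; the dark line, 5 mm wide, runs right across it along x. The strip is not always clamped at the same place, so the line is up to 25 mm from the grip's y.
- punch_axis (a point): Fixed point of the press below the punch, 56 mm above the bench, level with the strip's top; y is along the track, z up, -x the grip's side. The line must lie here, at 0 in y. Raised punch tip 15 mm above; the aluminium air cylinder, 28 mm across, reaches from 100 to 183 mm over the bench; a grey arm and column 75 to 105 mm behind (+x) carry it. Bed 190 by 240 mm.
- carriage (a joint): Slide of the carriage in the track, m: 0 to 0.12, growing towards +y of the press.
- pedal (a joint): Pedal angle, rad: 0 = up, tilted 0.30 rad with the robot-side edge raised; 0.30 = level, down at its stop. Springs back by itself. It works the punch by air.
- pedal_tread (a point): Place to press: on the pedal's ribbed black rubber, on its middle line, 95 mm from the hinge. The pedal is an aluminium plate 125 by 70 mm, hinged at its far (+x) end on a dark steel base 160 by 100 mm fixed to the bench. The point is 69 mm above the bench when up, 41 mm when down; 6 N starts it, 15 N holds it down. This frame tilts with the pedal (level when up).
- pedal_base_hinge (a point): Hinge axis of the pedal, at its middle, 32 mm above the bench; axis along y of this frame; the pedal extends from here towards -x of this frame.
- offcut: Bystander: marble offcut 50 by 70 by 20 mm, beside the press. Origin under its centre.
- rub_block: Bystander: grey rubbing block 90 by 50 by 30 mm, beside the pedal. Origin under its centre.
- sealer: Bystander: jar 56 mm across, 130 mm tall, standing behind the pedal. Origin under its centre.
Things that resemble listed ones, but are neither listed nor needed, are in the scene too. Of the things that look like the part that bears pedal, the largest one is meant.

How it is judged (in metres and radians):
On the way, in this order (a step that is already met when the one before it is completed fails the run):
1. the crayon line lies under the punch (within 5 mm along the track), carriage at rest (y of line in the frame of punch_axis between -0.005 and 0.005 m and velocity of joint carriage between -0.01 and 0.01 m/s), for 0.2 s.
2. the pedal is down at its stop (0.27 rad or more of 0.30) with the line under the punch (value of joint pedal above 0.27 rad and y of line in the frame of punch_axis between -0.005 and 0.005 m), for 0.3 s.
At the end, for the whole second after the job is handed in: The crayon line is still within 5 mm of the punch axis along the track, the carriage is at rest and the pedal is back up (under 0.04 rad) (y of line in the frame of punch_axis between -0.005 and 0.005 m and value of joint pedal below 0.04 rad and velocity of joint carriage between -0.005 and 0.005 m/s); the robot touches nothing.
It fails at once if the pedal is pushed past half way (0.15 rad) while the line is more than 7 mm from the punch (value of joint pedal above 0.15 rad and not (y of line in the frame of punch_axis between -0.007 and 0.007 m)).
It fails at once if a bystander is moved by more than 20 mm (distance of any of offcut, rub_block, sealer from where it was at the start of the episode above 0.02 m).
It also fails if it takes over 61 s, if anything falls off the work surface, if the arm or the gripper's body presses on something with over 40 N, if the wrist force passes 120 N, or if a joint passes its speed limit or range.

## Working session

There is one attempt and no reset: what is moved stays moved. The work goes in short steps, Python scripts to look and compute and a tool call to move; the robot and the scene stay as the last step left them, time stands still between calls to the robot, and variables do not carry over. Pictures are saved under pics/ and viewed, at most 10 in all, crops included, and the job is handed in when it is done.

Besides the shell and the picture viewer there is one more tool, called after "Emit:" by a JSON object that holds its "method" and its "body". step_arm: Moves the arm, as the interface text tells. Its arguments: {"type":"object","properties":{"motion":{"type":"array","items":{"type":"array"}},"force":{"type":"number"}},"required":["motion"]}

```bash
mkdir -p pics; cat > h.py <<'E'
import numpy as np,cv2
from bench import bot
def ray(n,u,v,z):
    c=bot.calibration(n);K,R,t=[np.array(c[k],float) for k in "KRt"]
    d=R.T@np.linalg.inv(K)@[u,v,1];o=-R.T@t.ravel()
    return np.round(o+d*(z-o[2])/d[2],1)
def proj(n,X):
    c=bot.calibration(n);K,R,t=[np.array(c[k],float) for k in "KRt"]
    p=K@(R@np.array(X,float)+t.ravel());return np.round(p[:2]/p[2],1)
def snap(n,f):
    im=bot.read_camera(n);cv2.imwrite("pics/"+f,im[:,:,::-1]);return im
E
python3 - <<'E'
from h import *
snap("top","t0.png");snap("side","s0.png");print(bot.read_state())
for n in("top","side"):
    c=bot.calibration(n);R=np.array(c["R"]);print(n,c["K"],(-R.T@np.array(c["t"]).ravel()).round(),R.round(2))
E
```

```text
{'time': 0.1, 'joint_positions': array([-6.01844565e+01,  2.20882543e+01,  3.86608594e-01, -2.53731762e-02,
       -6.84139949e+01, -1.48145571e+01]), 'qd': array([-0.02475674, -0.1151398 ,  0.17684525,  0.06939428,  0.04124168,
       -0.00669269]), 'effort': array([-7.18778210e-04, -3.93318272e+01,  1.88929188e+01,  4.19799015e+00,
       -2.57335603e-03,  2.59246235e-06]), 'tool_pos': array([ 161.62350529, -603.18031343,  230.30402271]), 'tool_rot': array([ 1.79882174e+02, -6.77767963e-03, -1.65008365e+02]), 'ft_force': array([-0.14399536,  0.1578537 ,  0.54354535]), 'moment': array([-0.01153854,  0.03168168, -0.00524424]), 'gripper_force': 0.0, 'opening': 1.0035813740042219}
top [[363.14507142   0.         317.49241477]
 [  0.         363.14507142 205.30576094]
 [  0.           0.           1.        ]] [436. -67. 924.] [[ 0.01 -1.    0.03]
 [-0.99 -0.02 -0.13]
 [ 0.13 -0.03 -0.99]]
side [[363.20810047   0.         319.37422282]
 [  0.         363.20810047 199.21769714]
 [  0.           0.           1.        ]] [328. 672. 664.] [[-0.96 -0.28 -0.02]
 [-0.15  0.57 -0.81]
 [ 0.24 -0.77 -0.59]]
```

View pics/t0.png

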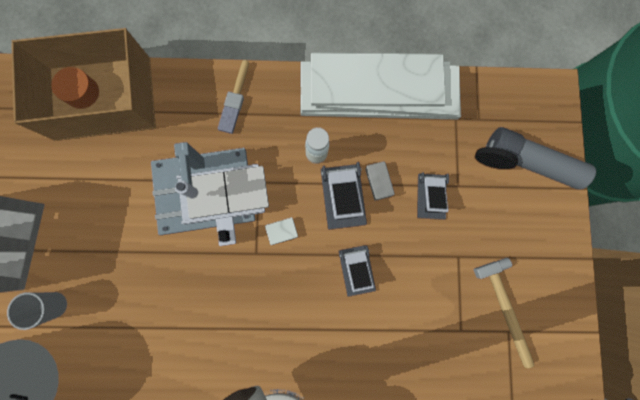

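View pics/s0.png

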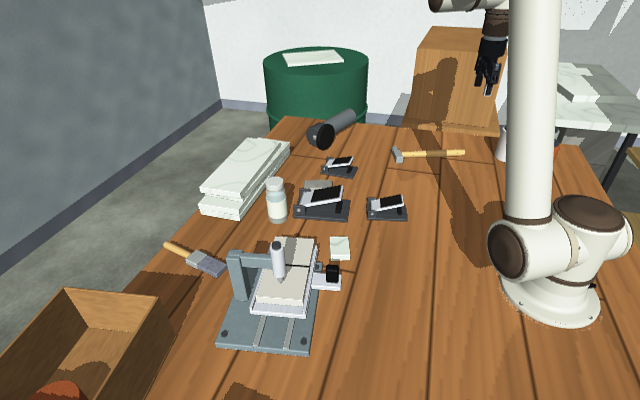

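The top view shows three pedals, at (345,196), (433,195) and (357,271). The one at (345,196) is the largest, with the jar behind it and the block beside it, so it fits the description. The press is at about (205,190), the line at about (226,192) and the grip at about (224,236). I'll confirm with enlarged crops.

```bash
python3 - <<'E'
from h import *
t=cv2.imread("pics/t0.png");s=cv2.imread("pics/s0.png")
r=lambda im,x,y,w,h,f:cv2.resize(im[y:y+h,x:x+w],None,fx=f,fy=f,interpolation=cv2.INTER_CUBIC)
cv2.imwrite("pics/c1.png",r(t,145,135,133,100+10,6)[:600,:800])
a=r(t,300,150,160,100,5);cv2.imwrite("pics/c2.png",a)
cv2.imwrite("pics/c3.png",r(s,210,220,150,100+10,5))
E
```

```text
(no output)
```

View pics/c1.png

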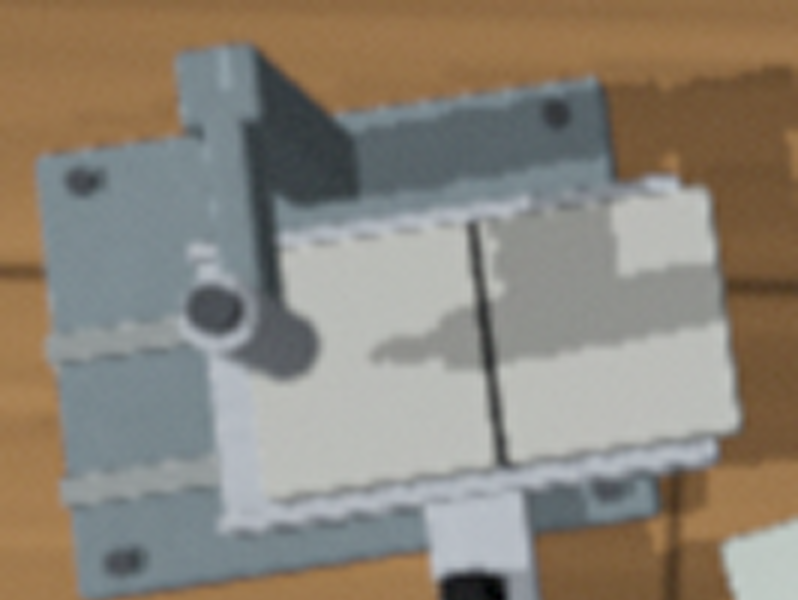

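View pics/c2.png

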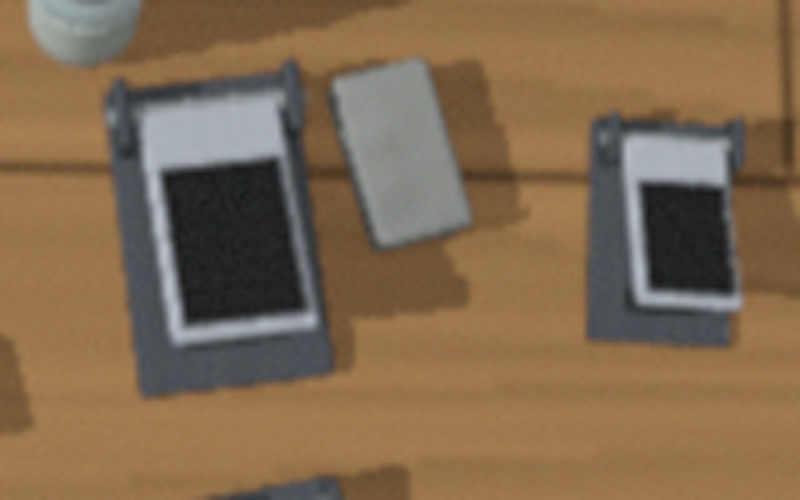

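View pics/c3.png

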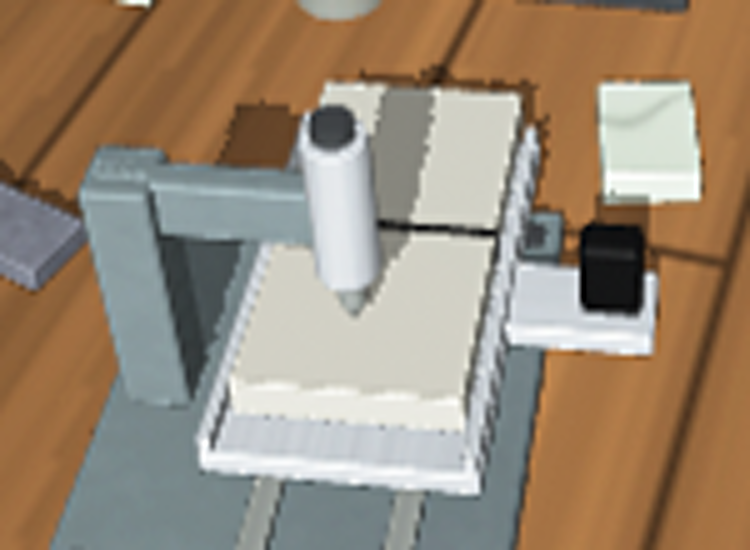

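The crops confirm the pedal at (345,196): it is clearly larger than the one at (433,195), and also larger than (357,271). In the first crop the cylinder top is at (217,308) and the line runs from (475,222) to (503,465). Next I turn these into positions.

```bash
python3 - <<'E'
from h import *
f=lambda x,y,x0,y0,k:((x+.5)/k-.5+x0,(y+.5)/k-.5+y0)
T=lambda x,y,z:ray("top",*f(x,y,145,135,6),z)
P=lambda x,y,z:ray("top",*f(x,y,300,150,5),z)
S=lambda x,y,z:ray("side",*f(x,y,210,220,5),z)
print("cyl top",T(217,308,183),"side",S(333,127,183),"tip",S(352,314,71))
print("line",T(475,222,56),T(503,465,56),"side",S(380,225,56),S(495,233,56))
print("strip",[T(*p,56) for p in((278,245),(708,188),(740,430),(268,500))])
print("stripside",[S(*p,56) for p in((325,85),(520,95),(463,402),(232,382))])
print("bed z12",[T(*p,12) for p in((38,157),(598,78),(655,515),(90,597))])
print("grip side",S(612,232,78))
t=cv2.imread("pics/t0.png")[215:255,205:245]
m=(t.max(2)<50).astype(np.uint8);ys,xs=np.nonzero(m);print("grip dark",xs.min()+205,xs.max()+205,ys.min()+215,ys.max()+215)
for r in range(225,246): print(r,t[r-215,8:30].max(1))
# pedal
print("rubber",[P(*p,z) for p,z in(((163,172),45),((277,158),45),((305,308),69),((187,322),69))])
print("plate near",[P(*p,69) for p in((175,343),(317,326))],"hinge ears",P(118,95,32),P(290,75,32))
print("base",[P(*p,10) for p in((140,395),(332,372))])
print("block",[P(*p,30) for p in((333,80),(422,58),(470,222),(382,247))],"offcut",[ray("top",*p,20) for p in((266,225),(292,219),(297,236),(272,244))])
E
```

```text
cyl top [566.7 195.4 183. ] side [563.6 204.4 183. ] tip [567.3 200.7  71. ]
line [626.5 139.4  56. ] [528.  123.7  56. ] side [580.4 136.   56. ] [528.1 126.7  56. ]
strip [array([615.4, 217.6,  56. ]), array([642.5,  46.2,  56. ]), array([543.8,  30.1,  56. ]), array([512.4, 215.5,  56. ])]
stripside [array([641.4,  53.5,  56. ]), array([544.7,  34.8,  56. ]), array([511.6, 220.5,  56. ]), array([608.3, 236.8,  56. ])]
bed z12 [array([660.4, 335. ,  12. ]), array([700.2, 100.5,  12. ]), array([512.8,  69.2,  12. ]), array([474.9, 300.2,  12. ])]
grip side [471.5 132.2  78. ]
grip dark 219 229 231 240
225 [139 135 135 157 188 196 197 198 198 197 196 196 195 196 195 194 194 196
 196 185 128 111]
226 [122 115 110 138 185 196 197 197 198 197 196 196 197 197 196 195 195 195
 197 190 134 117]
227 [131 136 140 158 190 195 197 199 199 197 196 195 195 196 196 196 195 196
 196 190 142 115]
228 [163 164 164 173 190 197 196 197 197 195 189 189 189 195 197 195 195 195
 196 192 142 113]
229 [166 166 166 171 184 193 185 182 181 175 161 155 159 176 180 181 184 186
 186 180 144 111]
230 [160 162 16
[... 1418 characters left out ...]
 160 162 162 160 164 173 172 163 161 157 152 147 156 161 160 158 155
 156 158 160 162]
rubber [array([ 603.2, -124.7,   45. ]), array([ 611.3, -181.1,   45. ]), array([ 534.2, -191.4,   69. ]), array([ 526.6, -135.2,   69. ])]
plate near [array([ 516.5, -129.6,   69. ]), array([ 525.7, -197.1,   69. ])] hinge ears [ 644.5 -102.6   32. ] [ 656.7 -189.3   32. ]
base [array([ 495.4, -116.5,   10. ]), array([ 508.7, -213.7,   10. ])]
block [array([ 655. , -211.4,   30. ]), array([ 667.4, -256.7,   30. ]), array([ 583.6, -280.2,   30. ]), array([ 570.1, -235.7,   30. ])] offcut [array([501.2,  37.3,  20. ]), array([517.3, -26.8,  20. ]), array([475.2, -40.2,  20. ]), array([454.5,  21. ,  20. ])]
```

Both cameras agree within about 1 mm that the line must go about +65 mm along the track. The press yaw is about 9.4° and the grip is at about (471,128). First I move above the grip with tool y along the track.

Emit:
{"method": "step_arm", "body": {"motion": [[[0,0,0],0.125,1],[[-0.22,0.18,0],0,1],[[-0.22,0.18,0],0,1],[[-0.22,0.18,0],0,1],[[-0.22,0.18,0],0,1],[[-0.096,0.203,0],0,1],[[-0.096,0.203,0],0,1],[[-0.096,0.203,0],0,1],[[-0.096,0.203,0],0,1],[[-0.096,0.203,0],0,1],[[-0.096,0.203,0],0,1],[[-0.096,0.203,0],0,1],[[-0.096,0.203,0],0,1],[[-0.096,0.203,0],0,1],[[-0.096,0.203,0],0,1],[[-0.096,0.203,0],0,1],[[-0.096,0.203,0],0,1],[[-0.096,0.203,0],0,1],[[0,0,0],0,1],[[0,0,0],0,1]]}}

```text
time: 2.6
tool_pos: [471.7, 128.2, 230.8]
tool_rot: [-180.0, -0.1, -170.6]
ft_force: [-0.2, -0.2, 0.3]
opening: 1.001
gripper_force: 0.0
```

Emit:
{"method": "step_arm", "body": {"motion": [[[0,0,0.2],0,1],[[0,0,0.2],0,1],[[0,0,0.2],0,1],[[0,0,0.15],0,1],[[0,0,0.1],0,1],[[0,0,0.06],0,1],[[0,0,0],0,1],[[0,0,0],0,0.35],[[0,0,0],0,0.35],[[0,0,0],0,0.35],[[0,0,0],0,0.1],[[0,0,0],0,0.1],[[0,0,0],0,0.1],[[0,0,0],0,0.1],[[0,0,0],0,0.1]], "force": 25}}

```text
time: 4.47
tool_pos: [472.8, 128.9, 50.0]
tool_rot: [180.0, 0.1, -170.6]
ft_force: [-2.0, 0.8, 5.8]
opening: 0.229
gripper_force: 28.9
```

```bash
python3 - <<'E'
from h import *
s=snap("side","s1.png")
cv2.imwrite("pics/c4.png",cv2.resize(s[220:330,210:360],None,fx=5,fy=5,interpolation=cv2.INTER_CUBIC)[:,:,::-1])
E
```

```text
(no output)
```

View pics/c4.png

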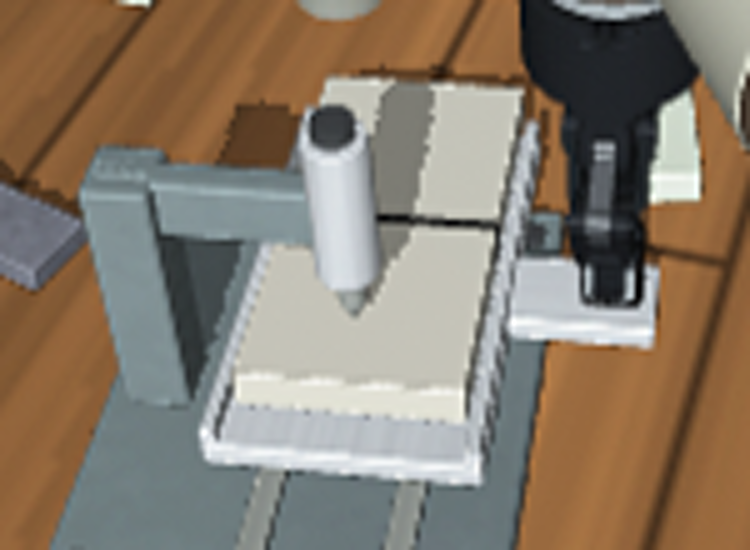

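The grip is held; closing shifted the carriage by roughly -5 mm (line now at (380,217)–(495,224) in the crop). I slide it about 68 mm along +track, then measure.

Emit:
{"method": "step_arm", "body": {"motion": [[[0,0.02,0],0,0.1],[[0,0.04,0],0,0.1],[[0,0.04,0],0,0.1],[[0,0.04,0],0,0.1],[[0,0.04,0],0,0.1],[[0,0.04,0],0,0.1],[[0,0.04,0],0,0.1],[[0,0.04,0],0,0.1],[[0,0.03,0],0,0.1],[[0,0.01,0],0,0.1],[[0,0,0],0,0.1],[[0,0,0],0,0.1]]}}

```text
time: 6.02
tool_pos: [461.3, 195.6, 50.0]
tool_rot: [-180.0, 0.0, -170.6]
ft_force: [-2.7, -0.6, 7.2]
opening: 0.233
gripper_force: 29.1
```

```bash
python3 - <<'E'
from h import *
s=snap("side","s2.png");t=snap("top","t2.png")
k=lambda im,x,y,w,h,f:cv2.resize(im[y:y+h,x:x+w],None,fx=f,fy=f,interpolation=cv2.INTER_CUBIC)[:,:,::-1]
a=k(s,250,235,100,75,8);b=k(t,145,140,100,75,8)
cv2.imwrite("pics/c5.png",a);cv2.imwrite("pics/c6.png",b)
E
```

```text
(no output)
```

View pics/c5.png

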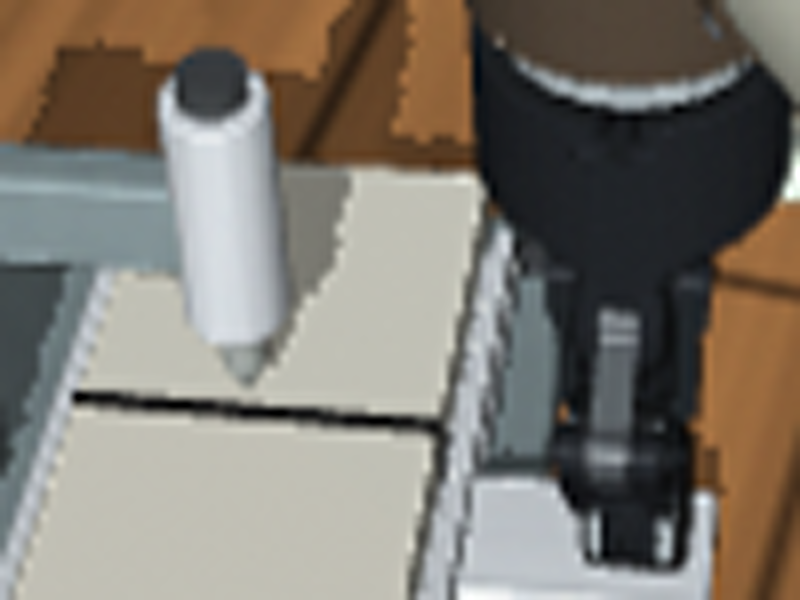

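View pics/c6.png

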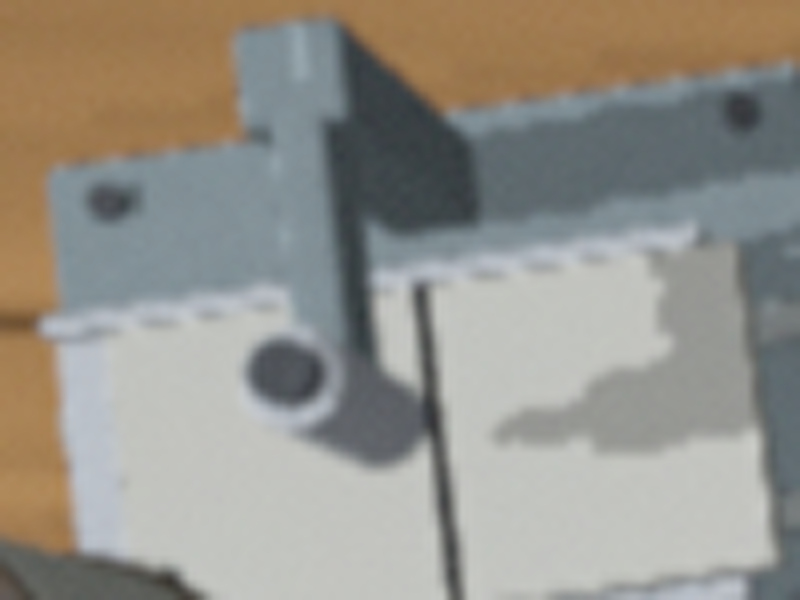

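The side crop shows the tip at (248,385) and the line from (77,398) to (440,427). The top crop shows the cylinder cap at (287,373) and the line from (420,285) to (455,597). Next I work out the remaining offset.

```bash
python3 - <<'E'
from h import *
f=lambda x,y,x0,y0,k:((x+.5)/k-.5+x0,(y+.5)/k-.5+y0)
S=lambda x,y,z:ray("side",*f(x,y,250,235,8),z)
T=lambda x,y,z:ray("top",*f(x,y,145,140,8),z)
def off(a,b,p):
    u=(b-a)[:2];u=u/np.hypot(*u)
    if u[0]<0:u=-u
    n=np.array([-u[1],u[0]]);return np.degrees(np.arctan2(u[1],u[0])).round(2),((p-a)[:2]@n).round(1)
a,b=S(77,398,56),S(440,427,56);print("side",a,b)
for z in(69,71,73):print("tip",z,S(248,385,z),off(a,b,S(248,385,z)))
print("cap",S(213,82,183),off(a,b,S(213,82,183)))
a2,b2=T(420,285,56),T(455,597,56);print("top",a2,b2)
print("cap",T(287,373,183),off(a2,b2,T(287,373,183)),"ring",T(294,380,180),off(a2,b2,T(294,380,180)))
# joint two-view fit of calibration: triangulated cap using both
for n,q in(("top",f(287,373,145,140,8)),("side",f(213,82,250,235,8))):
    print(n,q)
# side-face lines of cylinder in side picture at z=100 bottom centre
print("cyl bottom centre guess", S(238,338,100), off(a,b,S(238,338,100)), "top img bottom", T(385,437,100), off(a2,b2,T(385,437,100)))
E
```

```text
side [614.9 205.9  56. ] [517. 189.  56.]
tip 69 [566.6 199.6  69. ] (np.float64(9.79), np.float64(2.0))
tip 71 [565.8 201.1  71. ] (np.float64(9.79), np.float64(3.6))
tip 73 [565.  202.7  73. ] (np.float64(9.79), np.float64(5.3))
cap [563.8 203.9 183. ] (np.float64(9.79), np.float64(6.7))
top [616.3 203.   56. ] [521.9 187.3  56. ]
cap [566.2 196.  183. ] (np.float64(9.44), np.float64(1.3)) ring [564.9 195.2 180. ] (np.float64(9.44), np.float64(0.7))
top (180.4375, 186.1875)
side (276.1875, 244.8125)
cyl bottom centre guess [562.4 210.3 100. ] (np.float64(9.79), np.float64(13.3)) top img bottom [562.9 196.7 100. ] (np.float64(9.44), np.float64(2.5))
```

The remaining offset is about +2.4 mm. I nudge by that, let it settle, release and lift clear.

Emit:
{"method": "step_arm", "body": {"motion": [[[0,0.006,0],0,0.1],[[0,0.006,0],0,0.1],[[0,0,0],0,0.1],[[0,0,0],0,0.1],[[0,0,0],0,0.5],[[0,0,0],0,0.7],[[0,0,0],0,0.7],[[0,0,-0.05],0,0.7],[[0,0,-0.15],0,0.7],[[0,0,-0.25],0,0.7],[[0,0,-0.25],0,0.5],[[0,0,-0.2],0,0],[[0,0,0],0,0],[[0,0,0],0,0]]}}

```text
time: 7.88
tool_pos: [460.2, 197.6, 229.1]
tool_rot: [180.0, -0.0, -170.6]
ft_force: [-0.1, -0.6, -1.5]
opening: 0.0
gripper_force: 0.0
```

```bash
python3 - <<'E'
from h import *
s=snap("side","s3.png");t=snap("top","t3.png")
k=lambda im,x,y,w,h,f:cv2.resize(im[y:y+h,x:x+w],None,fx=f,fy=f,interpolation=cv2.INTER_CUBIC)[:,:,::-1]
a=k(s,252,258,64,48,12)[:590,:396];b=k(t,172,170,40,50,12)[:590,:396]
cv2.imwrite("pics/c7.png",np.hstack([a[:576],b[:576]]))
E
```

```text
(no output)
```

View pics/c7.png

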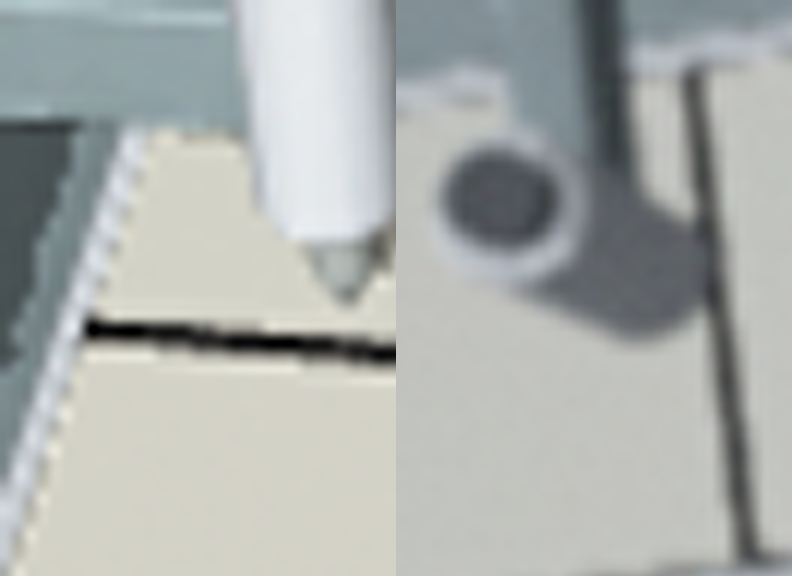

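The side half shows the tip at (347,304), with the line from (90,328) passing (347,348). The top half shows the cap at (104,197) and the line from (298,70) to (350,555). I check these numerically and plan the pedal move.

```bash
python3 - <<'E'
from h import *
f=lambda x,y,x0,y0,k:((x+.5)/k-.5+x0,(y+.5)/k-.5+y0)
def off(a,b,p):
    u=(b-a)[:2];u=u/np.hypot(*u);u=u*np.sign(u[0])
    return np.degrees(np.arctan2(u[1],u[0])).round(1),((p-a)[:2]@[-u[1],u[0]]).round(1)
def linefit(n,roi,ax):
    # subpixel darkness centroid across the line
    im=cv2.cvtColor(cv2.imread(f"pics/{n[0]}{N}.png"),cv2.COLOR_BGR2GRAY).astype(float)
    x0,x1,y0,y1=roi;c=im[y0:y1,x0:x1]
    if ax==1:c=c.T   # rows=positions along line
    d=np.clip(np.median(c,1,keepdims=True)-25-c,0,None)
    j=np.arange(c.shape[1]);i=np.arange(c.shape[0]);ok=d.sum(1)>20
    m=(d*j).sum(1)[ok]/d.sum(1)[ok];p=np.polyfit(i[ok],m,1);print(n,N,"rms",np.std(m-np.polyval(p,i[ok])).round(2))
    e=[i[ok][0],i[ok][-1]];q=[np.polyval(p,v) for v in e]
    return [ray(n,v+x0,w+y0,56) if ax==1 else ray(n,w+x0,v+y0,56) for v,w in zip(e,q)]
for N in(2,3):
    dy=0 if N==2 else 2
    a,b=linefit("side",(262,302,281,292),1)
    for q in(f(248,385,250,235,8),f(347,304,252,258,12)):print("side tip",a,b,off(a,b,ray("side",*q,71)))
    a,b=linefit("top",(195,206,196,213),0)
    for q in(f(287,373,145,140,8),f(104,197,172,170,12)):print("top cap",a,b,off(a,b,ray("top",*q,183)))
print(bot.read_state()["tool_pos"])
E
```

```text
side 2 rms 0.12
side tip [608.9 204.6  56. ] [524.7 190.1  56. ] (np.float64(9.8), np.float64(3.9))
side tip [608.9 204.6  56. ] [524.7 190.1  56. ] (np.float64(9.8), np.float64(4.4))
top 2 rms 0.3
top cap [565.5 195.4  56. ] [527.1 187.6  56. ] (np.float64(11.5), np.float64(0.4))
top cap [565.5 195.4  56. ] [527.1 187.6  56. ] (np.float64(11.5), np.float64(0.9))
side 3 rms 0.15
side tip [608.  206.5  56. ] [524.  192.1  56. ] (np.float64(9.7), np.float64(1.8))
side tip [608.  206.5  56. ] [524.  192.1  56. ] (np.float64(9.7), np.float64(2.4))
top 3 rms 0.26
top cap [565.5 197.3  56. ] [527.1 189.8  56. ] (np.float64(11.1), np.float64(-1.4))
top cap [565.5 197.3  56. ] [527.1 189.8  56. ] (np.float64(11.1), np.float64(-1.0))
[460.07691699 197.4555165  228.11282199]
```

The offsets are about +2 mm (side) and -1 mm (top), so the line is on the mark. Next I move over the pedal tread at about (550,-158) with the fingers shut, and down to about z=90.

Emit:
{"method": "step_arm", "body": {"motion": [[[-0.019,-0.229,0],0,0],[[-0.019,-0.229,0],0,0],[[-0.019,-0.229,0],0,0],[[-0.019,-0.229,0],0,0],[[-0.019,-0.229,0],0,0],[[-0.019,-0.229,0],0,0],[[-0.019,-0.229,0],0,0],[[-0.019,-0.229,0],0,0],[[0,0,0.2],0,0],[[0,0,0.2],0,0],[[0,0,0.2],0,0],[[0,0,0.09],0,0],[[0,0,0],0,0],[[0,0,0],0,0]]}}

```text
time: 9.72
tool_pos: [550.9, -158.7, 91.6]
tool_rot: [-180.0, 0.0, -170.6]
ft_force: [-0.1, 0.2, 0.5]
opening: 0.001
gripper_force: 0.0
```

```bash
python3 - <<'E'
from h import *
s=snap("side","s4.png");t=snap("top","t4.png")
k=lambda im,x,y,w,h,f:cv2.resize(im[y:y+h,x:x+w],None,fx=f,fy=f,interpolation=cv2.INTER_CUBIC)[:,:,::-1]
cv2.imwrite("pics/c8.png",np.hstack([k(s,280,150,100,120,4),k(t,300,150,100,120,4)]))
E
```

```text
(no output)
```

View pics/c8.png

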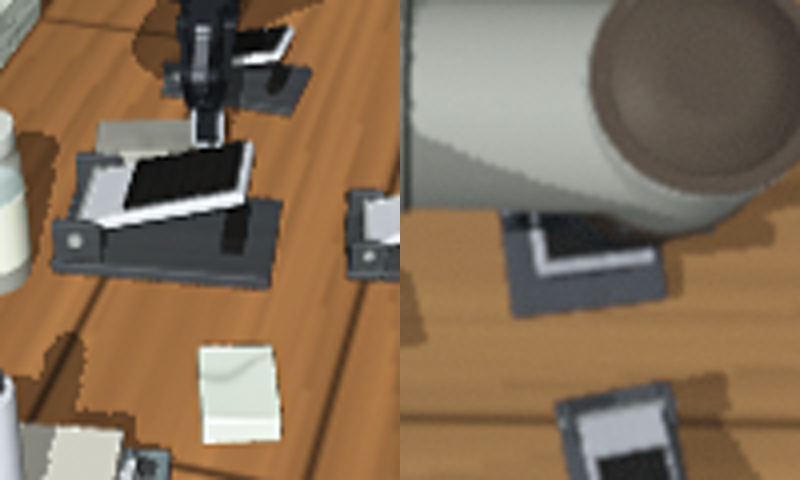

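The shut fingertips at (207,140) in the crop stand over the rubber, about 20 mm above it. I press down to the stop and read the force.

Emit:
{"method": "step_arm", "body": {"motion": [[[0,0,0.05],0,0],[[0,0,0.05],0,0],[[0,0,0.04],0,0],[[0,0,0.04],0,0],[[0,0,0.04],0,0],[[0,0,0.03],0,0],[[0,0,0],0,0],[[0,0,0],0,0]]}}

```text
time: 10.82
tool_pos: [546.6, -159.3, 41.7]
tool_rot: [180.0, -0.5, -170.6]
ft_force: [-8.3, -0.4, 12.9]
opening: 0.0
gripper_force: 6.5
```

Emit:
{"method": "step_arm", "body": {"motion": [[[0,0,0.01],0,0],[[0,0,0.005],0,0],[[0,0,0],0,0],[[0,0,0],0,0],[[0,0,0],0,0],[[0,0,0],0,0],[[0,0,0],0,0]]}}

```text
time: 11.7
tool_pos: [546.6, -159.3, 40.9]
tool_rot: [180.0, -0.5, -170.6]
ft_force: [-13.1, 0.6, 24.4]
opening: 0.003
gripper_force: 12.4
```

The force jumped to 24 N over 0.8 mm of travel, so the pedal is on its stop, and it was held there. I let it up slowly and lift clear.

Emit:
{"method": "step_arm", "body": {"motion": [[[0,0,-0.02],0,0],[[0,0,-0.03],0,0],[[0,0,-0.04],0,0],[[0,0,-0.05],0,0],[[0,0,-0.05],0,0],[[0,0,-0.1],0,0],[[0,0,-0.2],0,0],[[0,0,-0.25],0,0],[[0.2,0,0],0,0],[[0.2,0,0],0,0],[[0.2,0,0],0,0],[[0,0,0],0,0],[[0,0,0],0,0],[[0,0,0],0,0]]}}

```text
time: 13.45
tool_pos: [432.7, -178.0, 186.0]
tool_rot: [180.0, -0.0, -170.6]
ft_force: [0.3, -0.7, 0.3]
opening: -0.001
gripper_force: 0.0
```

```bash
python3 - <<'E'
from h import *
s=snap("side","s5.png").astype(int);a=cv2.imread("pics/s3.png")[:,:,::-1].astype(int);b=cv2.imread("pics/s0.png")[:,:,::-1].astype(int)
print("press diff vs s3",abs(s-a)[235:350,215:345].mean(),"pedal/jar diff vs s0",abs(s-b)[170:225,260:355].mean(), "max",abs(s-b)[170:225,260:355].max())
st=bot.read_state();print(st["tool_pos"],st["ft_force"],st["time"])
E
```

```text
press diff vs s3 2.005819397993311 pedal/jar diff vs s0 2.807846889952153 max 7
[ 432.73934206 -178.03333519  185.96121516] [ 0.36751678  1.01921759 -0.47917158] 13.5
```

The pedal area and jar look the same as at the start, the press looks the same as before the pedal was pressed, and the arm is clear. I hand in.

```bash
python3 -c "
from bench import bot
print(bot.sign_off())"
```

```text
the job is handed in; nothing more can be done
None
```

I set the crayon line under the punch (within about 2 mm by both cameras), held the pedal at its stop and let it spring back up, then handed the job in at 13.5 s with the arm clear; no verdict was returned.

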